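# Set the bench supply's pointer to the green marker and press start

## Robot

A 7-joint arm with a two-finger parallel gripper is mounted at the origin on the work surface. World frame = base frame: x ahead of the robot, y to its left, z up, the work surface at z = 0. Lengths are in m, angles in rad, forces in N, time in s.
With the tool pointing down it reaches from about 0.35 to 0.9 m from the base axis. Payload 7.2 kg.
Tool frame: the origin (TCP) lies between the finger pads; the fingertips stand 22 mm ahead of it and the grasp point (between the pads) lies 3 mm ahead of it (r.tcp_to_tips is the distance from the TCP to the fingertips, in m); z points along the fingers, y is the line along which they close (so a half turn about z gives the same grasp; the last joint's range is limited). The gripper opens to 88 mm and grips with 3 to 60 N. Pads are 20 mm wide; open, the fingers measure 115 mm over their backs; the gripper's body (75 mm by 178 mm) begins 61 mm behind the grasp point.
Start: joints at [-1.374, 0.411, -0.013, 1.596, 0.006, 1.134, -0.082], TCP at [0.164, 0.603, 0.245] pointing down, gripper open.
Joint ranges: [-2.95, 2.95], [-0.29, 1.99], [-1.47, 1.44], [0.14, 2.54], [-1.03, 4.17], [0.13, 1.85], [-2.86, 2.86]. Speed limits (rad/s): [2.39, 2.39, 3.01, 3.01, 3.14, 3.14, 3.14].

## Interface

Orientations are given as a unit quaternion [x, y, z, w].
In Python, from cell import r gives the robot as it stands.
- The arm moves only by the tool apply_moves, never from a script. Its argument "targets" is a list of rows, each an object of numbers: "dx", "dy", "dz": the shift along the tool's x, y, z in units of 0.25 m (1.0 is 0.25 m); "spin": the turn about the tool's z in units of 90 degrees (1.0 is 90 degrees); "fingers": the gripper command: -1 is shut, 1 is fully open, values between are in proportion. A call has 1 to 20 rows; each row is the pose to reach, as a shift and turn from the pose commanded when the call began, along the tool's axes at that moment; what a row does not reach only later rows make up. A row lasts 1/10 s, in which the tool goes at most 50 mm and 8.59 degrees, less where a joint would pass 70% of its speed; a pose out of reach is approached as far as the arm can. A call with a number of a shift or a turn outside -1 to 1 is refused whole. A call with a gripper value outside its range is refused whole. The fingers move at their own pace and stop on an object; "grip_force" is the grip in N (left out, the last holds). Time passes only in rows, so rows that repeat a pose let the fingers close. It gives the time, the measured TCP pose, the force, the opening and the grip force at its end, in the units of the state.
- r.state(): the state, without advancing time (a new reading comes with each control period).
- r.snapshot(name): name is "scene" or "top" or "wrist"; returns a dict with "color" (420x560x3 uint8, red, green, blue), "mtx" (3x3 intrinsics, pixels), "eye" and "attitude" of the camera in the world. Camera axes: x right, y up, looking along -z (the intrinsics and any distortion apply to the point x, -y, -z); pixel columns grow to the right and rows downward; lengths in m; the calibration is good to about 2 mm. A picture is of the moment at which its call begins. There is no depth.
- r.hand_in(): hands the job in; it is judged then, once.
Trained networks look in a picture, given as the dict that the camera call returned (one of the last four; its "shot" number tells which), for a name from the list of things; names that differ only in an ending like _2 or _b are one class to them, and where a whole thing is asked for, a point or a joint stands for the part that bears it (a point fixed in the world has none). Each returns a list of dicts, best first, with "score" (0 to 1); they miss things now and then, are a little off and sometimes report something else, mostly with a low value. They report only what shows in the picture. A call takes as long as a camera call. They do not tell look-alikes from the thing itself.
- r.search_frame(picture, label): "at" ([row, column] in pixels, amid what is visible of it).
- r.masks_of(picture, label): "pixels" (420x560 bool, what is visible of it) and "at" ([row, column] in pixels, amid what is visible of it).
- r.place_of(picture, label): "at" ([row, column] in pixels: a listed point, or the origin of a listed thing).
The state is a dict: "time_s": time; "joint_positions": joint angles; "joint_vel": joint speeds; "tau": joint torques, N m; "ee_pos": TCP position; "ee_rot": TCP orientation; "contact_force": force on the tool from outside, world axes, zero at the start; "wrist_torque": the same for the moment, N m; "opening": finger opening in m; "grasp_force": force on a finger pad.
Only numpy, scipy, OpenCV 4.12 (cv2) and the standard library are available. Lean on these libraries where they do the work, as an engineer would, in place of code of your own. Each camera call takes 0.05 s, during which the arm holds its last target. There are 200 camera calls.

## Task

Get the bench supply ready to test an LED driver: push its orange pointer arm round until it points at the green marker, without ever pointing it at the red one, then press the blue button fully in and let it come back up. Only push and press: do not pinch the pointer arm between the fingers, and leave the plug, the LED driver, the tape roll and the bottle where they are.

Things in the scene. Friction and masses are not known exactly. Their poses are not given: they have to be found in the camera images.
- supply: grey bench power supply, fixed to the bench, 210 mm (its x) by 280 mm (its y), flat top 90 mm above the bench. Origin at bench height straight under the pointer's axis; the case runs from -105 to +105 mm in x and from -165 to +115 mm in y of this frame. Its yaw varies. A flat black dial disc of 66 mm radius with white ticks lies on the top, round the pointer's axis
- pointer (a joint): angle of the pointer arm about the vertical axis (rad), anticlockwise from above; 0 when the arm points along the supply's +x, free between -2.2 and 2.2. Friction (about 0.12 N m, 2 to 3 N of push near the tip) keeps it where it is left; no spring, no notches
- pointer_axis (a point): centre of the pointer's turning axis, at the top of the orange arm (30 mm over the supply's top); x points along the arm to its tip, z up. The arm is a straight orange plastic blade, 10 mm wide, 22 mm high, its underside 8 mm and its upper edge 30 mm over the supply's top, from 16 mm behind the axis to 62 mm ahead of it; the long end, with a white line on top, is the pointing end
- pointer_tip (a point): end of the pointing arm, on its centre line, at its upper edge, 62 mm from the axis
- green_marker_top (a point): centre of the top of the green marker, a round disc 22 mm across and 6 mm high stuck to the supply's top outside the dial, 75 to 100 mm from the pointer's axis, to the left or the right; the pointer passes inside it without touching it
- red_marker_top (a point): the same for the red marker, which stands on the other side: the forbidden setting
- start (a joint): travel of the blue push button (m): 0 up, 0.006 fully in; pressed downward, springs back, about 5 N fully in
- start_top (a point): centre of the top face of the blue button (28 mm across, in a black housing on the supply's top), moves with it
- plug: loose white plug, 28 x 34 x 22 mm, with two brass pins and a grey cord stub, lying on the supply's top; origin under its centre
- driver: loose LED driver, aluminium box with black ends, 176 x 60 x 36 mm, on the bench; origin under its centre, x along it
- tape: loose roll of yellow tape, 90 mm across, 45 mm high, lying flat on the bench; origin under its centre
- bottle: loose white bottle with a red cap, 48 mm across, 130 mm high, standing on the bench; origin under its centre
There are look-alikes about, which are no part of the job. There is more than one size of the plug; the job needs the smallest.

How it is judged:
On the way, in this order (a step that is already met when the one before it is completed fails the run):
1. the pointer points at the green marker (y of green_marker_top in the frame of pointer_axis between -0.01 and 0.01 m and x of green_marker_top in the frame of pointer_axis above 0.03 m), for 0.3 s.
2. the blue button is pressed fully in, with the pointer still on the green marker (all of step 1 and value of joint start above 0.0045 m), for 0.05 s.
At the end, for the whole second after the job is handed in: The pointer's centre line passes within 10 mm of the green marker's centre (pointing end towards it), the pointer is still, the button is up again (within 1.5 mm), and the plug, driver, tape and bottle are upright within 15 mm of where they began (all of step 1 and value of joint start below 0.0015 m and velocity of joint pointer between -0.05 and 0.05 rad/s and distance of each of plug, driver, tape, bottle from where it was at the start of the episode below 0.015 m and angle between each of plug, driver, tape, bottle's own z axis and vertical below 0.2 rad); the robot touches nothing.
It fails at once if the pointer is pointed at the red marker (within 10 mm) (y of red_marker_top in the frame of pointer_axis between -0.01 and 0.01 m and x of red_marker_top in the frame of pointer_axis above 0.03 m).
It fails at once if the pointer arm is pinched: the fingers press on both its halves at once (over 1 N each) (contact force between the fingers and pointer_c1 above 1 N and contact force between the fingers and pointer_c2 above 1 N).
It fails at once if the plug, driver, tape or bottle is shifted more than 15 mm, lifted or tipped (distance of any of plug, driver, tape, bottle from where it was at the start of the episode above 0.015 m or angle between any of plug, driver, tape, bottle's own z axis and vertical above 0.2 rad).
It also fails if it takes over 48 s, if anything falls off the work surface, if the arm or the gripper's body presses on something with over 40 N, if the wrist force passes 120 N, or if a joint passes its speed limit or range.

## Working session

There is one attempt and no reset: what is moved stays moved. The work goes in short steps, Python scripts to look and compute and a tool call to move; the robot and the scene stay as the last step left them, time stands still between calls to the robot, and variables do not carry over. Pictures are saved under pics/ and viewed, at most 10 in all, crops included, and the job is handed in when it is done.

Besides the shell and the picture viewer there is one more tool, called after "Request:" as name(argument=value, ...) on one line, values as JSON. apply_moves: Moves the arm, as the interface text tells. Its arguments: {"type":"object","properties":{"targets":{"type":"array"},"grip_force":{"type":"number"}},"required":["targets"]}

```bash
mkdir -p pics
cat > h.py <<'E'
import numpy as np, cv2
from cell import r
from scipy.spatial.transform import Rotation as R
def att(s):
    a=np.array(s["attitude"],float)
    return a if a.shape==(3,3) else R.from_quat(a).as_matrix()
def ray(s,at):
    K=np.array(s["mtx"]); d=np.linalg.inv(K)@np.array([at[1],at[0],1.]); d[1]*=-1; d[2]*=-1
    return np.array(s["eye"]),att(s)@d
def onz(s,at,z):
    e,d=ray(s,at); return e+d*(z-e[2])/d[2]
def px(s,p):
    q=att(s).T@(np.array(p)-np.array(s["eye"])); q=q*[1,-1,-1]; u=np.array(s["mtx"])@q; return u[1]/u[2],u[0]/u[2]
def save(s,n,crop=None,k=1):
    im=s["color"][:,:,::-1]
    if crop: im=im[crop[0]:crop[1],crop[2]:crop[3]]
    cv2.imwrite("pics/"+n,cv2.resize(im,None,fx=k,fy=k,interpolation=cv2.INTER_CUBIC))
E
python3 - <<'E'
from h import *
np.set_printoptions(precision=4,suppress=True)
Z=dict(pointer_axis=.12,pointer_tip=.12,green_marker_top=.096,red_marker_top=.096,start_top=.11,supply=0,plug=.09,driver=0,tape=0,bottle=0)
for n in("top","scene"):
    s=r.snapshot(n); save(s,n+".png"); print(n,[k for k in s],s["eye"])
    for l,z in Z.items():
        print(l,[(np.round(d["at"]),round(d["score"],2),onz(s,d["at"],z)[:2]) for d in r.place_of(s,l)[:3]])
st=r.state();print(st["time_s"],st["ee_pos"],st["ee_rot"])
E
```

```text
top ['color', 'mtx', 'eye', 'attitude', 'shot'] [0.4733 0.032  1.0687]
pointer_axis [(array([224., 275.]), 0.59, array([0.5937, 0.007 ]))]
pointer_tip [(array([196., 265.]), 0.62, array([0.6479, 0.0274]))]
green_marker_top [(array([225., 230.]), 0.43, array([0.5925, 0.096 ]))]
red_marker_top [(array([203., 306.]), 0.39, array([ 0.6391, -0.0554]))]
start_top [(array([219., 342.]), 0.46, array([ 0.6067, -0.127 ]))]
supply [(array([232., 271.]), 0.88, array([0.5907, 0.0112])), (array([235., 380.]), 0.47, array([ 0.5884, -0.2294]))]
plug [(array([139., 262.]), 0.94, array([0.7745, 0.0363])), (array([180., 321.]), 0.89, array([ 0.689 , -0.0875])), (array([136., 309.]), 0.76, array([ 0.7816, -0.0622]))]
driver [(array([231., 157.]), 0.97, array([0.5883, 0.2606]))]
tape [(array([237., 379.]), 0.66, array([ 0.5844, -0.2253]))]
bottle [(array([159., 371.]), 0.72, array([ 0.7609, -0.2123]))]
scene ['color', 'mtx', 'eye', 'attitude', 'shot'] [1.0148 0.7223 0.7877]
pointer_axis [(array([199., 294.]), 0.64, array([0.5921, 0.0171]))]
pointer_tip [(array([209., 275.]), 0.55, array([0.649 , 0.0294])), (array([202., 197.]), 0.51, array([ 0.7975, -0.0698]))]
green_marker_top [(array([231., 313.]), 0.44, array([0.595 , 0.1078]))]
red_marker_top [(array([194., 258.]), 0.51, array([ 0.6464, -0.0635]))]
start_top []
supply [(array([236., 294.]), 0.61, array([0.5887, 0.0173]))]
plug [(array([272., 216.]), 0.77, array([0.8273, 0.1204])), (array([242., 195.]), 0.75, array([0.8369, 0.0211])), (array([194., 242.]), 0.54, array([ 0.6792, -0.0863]))]
driver [(array([304., 346.]), 0.73, array([0.5888, 0.25  ]))]
tape [(array([186., 252.]), 0.76, array([ 0.595 , -0.2142]))]
bottle [(array([201., 194.]), 0.62, array([ 0.7623, -0.2226]))]
1.1 [0.1636 0.6032 0.2446] [ 0.132   0.9912 -0.     -0.    ]
```

Run:
```python
import cv2
im=cv2.imread("pics/top.png")
cv2.imwrite("pics/topc.png",cv2.resize(im[110:300,120:420],None,fx=2.6,fy=2.6,interpolation=cv2.INTER_CUBIC))
```

```text
(no output)
```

View pics/topc.png

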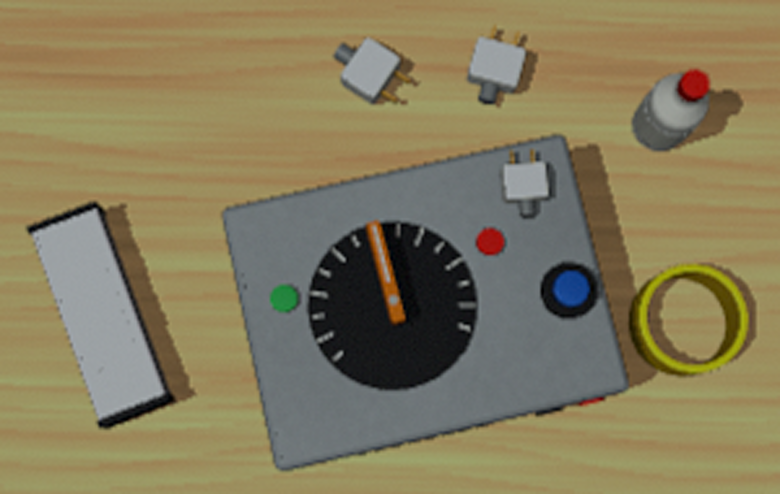

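View pics/scene.png

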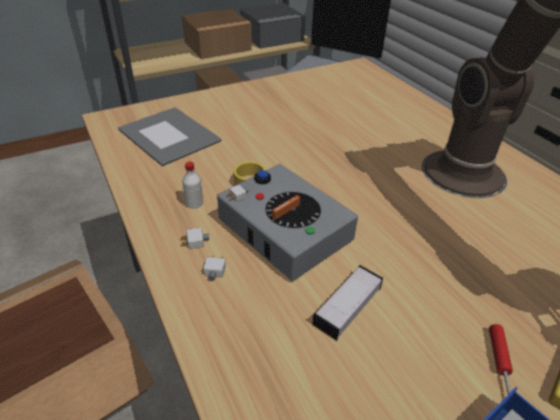

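The top crop shows the arm pointing up and slightly left, with its axis near (224,271) and its tip near (196,264), row and column in the full image. Green is at (225,230), red at (203,308) and the blue button at (221,340). Three plugs show, at (137,262), (135,311) and (180,321). Only the one at (180,321) lies on the supply and it is the smallest, so that is the plug to leave alone. The push goes anticlockwise, away from red.

```bash
cat >> h.py <<'E'
def blob(s,c,box=None):
    h=cv2.cvtColor(s["color"],cv2.COLOR_RGB2HSV).astype(int); H,S,V=h[...,0],h[...,1],h[...,2]
    b={"green":(H>50)&(H<85)&(S>110)&(V>60),"blue":(H>100)&(H<125)&(S>130)&(V>70),"red":((H<5)|(H>174))&(S>170)&(V>80),"orange":(H>7)&(H<16)&(S>185)&(V>90),"black":(V<50)}[c]
    m=np.zeros_like(b); 
    y0,y1,x0,x1=box or (0,420,0,560); m[y0:y1,x0:x1]=b[y0:y1,x0:x1]
    n,l,st,ce=cv2.connectedComponentsWithStats(m.astype(np.uint8))
    if n<2: return None
    k=1+np.argmax(st[1:,4]); return ce[k][::-1],st[k,4],l==k
E
python3 - <<'E'
from h import *
np.set_printoptions(precision=4,suppress=True)
for n,box in(("top",(150,290,205,355)),("scene",(160,260,215,340))):
    s=r.snapshot(n)
    for c,z in(("green",.096),("blue",.11),("red",.096),("orange",.118)):
        b=blob(s,c,box)
        if b: print(n,c,b[0],b[1],onz(s,b[0],z)[:2], *( [onz(s,b[0],q)[:2] for q in(.1,.13)] if c=="blue" else []))
        if b and c=="orange":
            p=np.argwhere(b[2]); w=np.array([onz(s,q,z)[:2] for q in p]); cc=w.mean(0); u=np.linalg.svd(w-cc)[2][0]; u*=np.sign(u[0]); t=(w-cc)@u
            print(" line",cc,u,np.degrees(np.arctan2(u[1],u[0])),t.min(),t.max(), "axis",cc-u*23,"axis from mid",cc-u*.023)
        if c=="red":
            b=blob(s,"black",box); 
            if b and n=="top":
                (x,y),a,_=cv2.fitEllipse(cv2.convexHull(np.argwhere(b[2])[:,::-1].astype(np.int32)));print("dial",x,y,a,onz(s,(y,x),.09))
E
```

```text
top green [224.3933 228.8652] 89 [0.5933 0.0979]
top blue [220.5455 339.2922] 154 [ 0.6037 -0.1212] [ 0.6051 -0.1228] [ 0.601 -0.118]
top red [202.5802 308.0988] 81 [ 0.6409 -0.0605]
dial 270.43212890625 227.2544403076172 (63.794189453125, 64.32889556884766) [0.59   0.0146 0.09  ]
top orange [210.8041 266.9897] 97 [0.619  0.0225]
 line [0.619  0.0225] [0.9609 0.2769] 16.077167551405708 -0.02769550342971112 0.03198469683495231 axis [-21.4814  -6.3469] axis from mid [0.5969 0.0161]
scene green [229.973  309.7568] 37 [0.5991 0.1024]
scene blue [174.2812 262.375 ] 64 [ 0.61   -0.1138] [ 0.6041 -0.1261] [ 0.622  -0.0891]
scene red [195.913  259.5652] 23 [ 0.6464 -0.0548]
scene orange [201. 297.] 1 [0.5889 0.0248]
 line [0.5889 0.0248] [1. 0.] 0.0 0.0 0.0 axis [-22.4111   0.0248] axis from mid [0.5659 0.0248]
```

Request:
apply_moves(targets=[{"dx": -0.83,"dy": -0.62,"fingers": -1},{"dx": -0.83,"dy": -0.62,"fingers": -1},{"dx": -0.83,"dy": -0.62,"fingers": -1},{"dx": -0.83,"dy": -0.62,"fingers": -1},{"dx": -0.83,"dy": -0.62,"fingers": -1},{"dx": -0.83,"dy": -0.62,"fingers": -1},{"dx": -0.83,"dy": -0.62,"fingers": -1},{"dx": -0.83,"dy": -0.62,"fingers": -1}])

```text
$.targets[0]: bad value
```

Request:
apply_moves(targets=[{"dx": -0.83,"dy": -0.62,"fingers": -1},{"dx": -0.83,"dy": -0.62,"fingers": -1},{"dx": -0.83,"dy": -0.62,"fingers": -1},{"dx": -0.83,"dy": -0.62,"fingers": -1},{"dx": -0.83,"dy": -0.62,"fingers": -1},{"dx": -0.83,"dy": -0.62,"fingers": -1},{"dx": -0.83,"dy": -0.62,"fingers": -1},{"dx": -0.83,"dy": -0.62,"fingers": -1}])

```text
$.targets[0]: bad value
```

Request:
apply_moves(targets=[{"dx": -0.83,"dy": -0.62,"spin": -0.15,"fingers": -1},{"dx": -0.83,"dy": -0.62,"spin": -0.15,"fingers": -1},{"dx": -0.83,"dy": -0.62,"spin": -0.15,"fingers": -1},{"dx": -0.83,"dy": -0.62,"spin": -0.15,"fingers": -1},{"dx": -0.83,"dy": -0.62,"spin": -0.15,"fingers": -1},{"dx": -0.83,"dy": -0.62,"spin": -0.15,"fingers": -1},{"dx": -0.83,"dy": -0.62,"spin": -0.15,"fingers": -1},{"dx": -0.83,"dy": -0.62,"spin": -0.15,"fingers": -1}])

```text
$.targets[0]: bad value
```

Run:
```python
from h import *
s=r.snapshot("wrist"); save(s,"w1.png"); st=r.state()
print(st["time_s"],st["ee_pos"],R.from_quat(st["ee_rot"]).as_matrix().round(3),st["opening"],st["contact_force"],r.tcp_to_tips)
for c,z in(("green",.096),("blue",.105),("red",.096),("orange",.12)):
    b=blob(s,c)
    if b: print(c,b[0],b[1],onz(s,b[0],z)[:2])
```

```text
1.25 [0.16357025 0.60320417 0.24463776] [[-0.965  0.262  0.   ]
 [ 0.262  0.965  0.   ]
 [-0.     0.    -1.   ]] 0.08798188757032574 [ 0.2634466   0.18079606 -0.88230764] 0.022
red [378.05448276 229.15103448] 1450 [0.32206119 0.50969379]
```

View pics/w1.png

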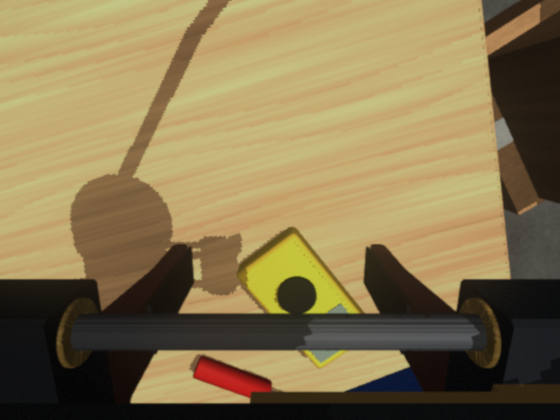

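The arm hasn't moved: the calls were refused, probably because rows must carry every key. The wrist picture still shows the start view, with a yellow meter at (295,300) and a screwdriver, neither part of the job.

Request:
apply_moves(targets=[{"dx": -0.83,"dy": -0.62,"dz": 0,"spin": 0,"fingers": -1},{"dx": -0.83,"dy": -0.62,"dz": 0,"spin": 0,"fingers": -1},{"dx": -0.83,"dy": -0.62,"dz": 0,"spin": 0,"fingers": -1},{"dx": -0.83,"dy": -0.62,"dz": 0,"spin": 0,"fingers": -1},{"dx": -0.83,"dy": -0.62,"dz": 0,"spin": 0,"fingers": -1},{"dx": -0.83,"dy": -0.62,"dz": 0,"spin": 0,"fingers": -1},{"dx": -0.83,"dy": -0.62,"dz": 0,"spin": 0,"fingers": -1}])

```text
time_s: 1.95
ee_pos: [0.3247, 0.3979, 0.2451]
ee_rot: [0.134, 0.991, 0.0, 0.0]
contact_force: [-0.0, 0.9, -0.0]
opening: 0.0353
grasp_force: 0.0
```

Request:
apply_moves(targets=[{"dx": -0.83,"dy": -0.62,"dz": 0,"spin": 0,"fingers": -1},{"dx": -0.83,"dy": -0.62,"dz": 0,"spin": 0,"fingers": -1},{"dx": -0.83,"dy": -0.62,"dz": 0,"spin": 0,"fingers": -1},{"dx": -0.83,"dy": -0.62,"dz": 0,"spin": 0,"fingers": -1},{"dx": -0.83,"dy": -0.62,"dz": 0,"spin": 0,"fingers": -1},{"dx": -0.83,"dy": -0.62,"dz": 0,"spin": 0,"fingers": -1},{"dx": -0.83,"dy": -0.62,"dz": 0,"spin": 0,"fingers": -1}])

```text
time_s: 2.65
ee_pos: [0.4835, 0.1957, 0.2445]
ee_rot: [0.133, 0.991, 0.0, -0.0]
contact_force: [-1.6, 0.6, -0.2]
opening: 0.0003
grasp_force: 0.0
```

Request:
apply_moves(targets=[{"dx": -0.83,"dy": -0.62,"dz": 0,"spin": -0.15,"fingers": -1},{"dx": -0.83,"dy": -0.62,"dz": 0,"spin": -0.15,"fingers": -1},{"dx": -0.83,"dy": -0.62,"dz": 0,"spin": -0.15,"fingers": -1},{"dx": -0.83,"dy": -0.62,"dz": 0,"spin": -0.15,"fingers": -1},{"dx": -0.83,"dy": -0.62,"dz": 0,"spin": -0.15,"fingers": -1},{"dx": -0.83,"dy": -0.62,"dz": 0,"spin": -0.15,"fingers": -1},{"dx": -0.83,"dy": -0.62,"dz": 0,"spin": -0.15,"fingers": -1},{"dx": -0.83,"dy": -0.62,"dz": 0,"spin": -0.15,"fingers": -1}])

```text
time_s: 3.45
ee_pos: [0.6421, -0.0048, 0.244]
ee_rot: [0.013, 1.0, 0.001, -0.001]
contact_force: [0.4, 0.8, 0.4]
opening: 0.0006
grasp_force: 0.0
```

Run:
```python
from h import *
s=r.snapshot("wrist"); save(s,"w2.png"); st=r.state()
print(st["time_s"],st["ee_pos"],R.from_quat(st["ee_rot"]).as_matrix().round(3),st["opening"],st["contact_force"])
for c,z in(("green",.096),("blue",.105),("red",.096),("orange",.12)):
    b=blob(s,c)
    if b: print(c,b[0],b[1],onz(s,b[0],z)[:2])
for l,z in dict(pointer_axis=.12,pointer_tip=.12,green_marker_top=.096).items(): print(l,[(d["at"],onz(s,d["at"],z)[:2]) for d in r.place_of(s,l)[:2]])
```

```text
3.5 [ 0.64196003 -0.0045407   0.24424266] [[-1.     0.025 -0.001]
 [ 0.025  1.     0.002]
 [ 0.001  0.002 -1.   ]] 0.000527500325182371 [-0.17351726  0.23382259  0.27811544]
green [147.76633663 400.05742574] 505 [0.59450691 0.09827371]
blue [168.67041965 132.90071648] 977 [ 0.60506048 -0.12175434]
red [207.86374696 214.8053528 ] 411 [ 0.64185517 -0.05918745]
orange [157.29593496 303.51869919] 615 [0.59793055 0.01630381]
pointer_axis [([147.6, 306.5], array([0.59067692, 0.01861689]))]
pointer_tip [([223.8, 322.5], array([0.65147814, 0.03126831])), ([146.2, 305.3], array([0.58960663, 0.01770957]))]
green_marker_top [([150.8, 400.4], array([0.59700466, 0.09872408]))]
```

View pics/w2.png

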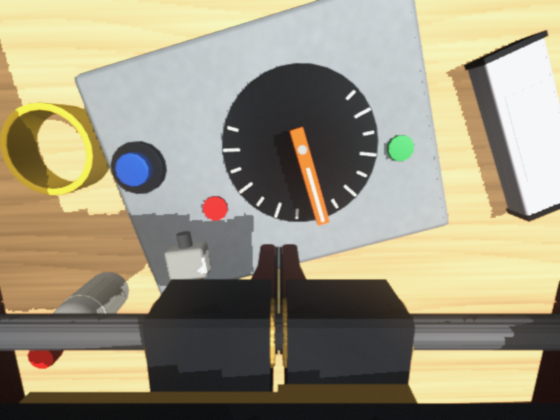

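The wrist view shows the axis at (149,302), the tip at (222,323), green at (148,400), red at (208,215) and blue at (169,133). The fingertips are clear of the arm, on its red-facing side. The green bearing is about 87.5° and the arm is at 16°.

Run:
```python
from h import *
A=np.array([.591,.0148]);P=np.array([.642,-.0045]);xt=np.array([-1,.025]);yt=np.array([.025,1])
for d in (16,24,32,40,48,56,64,70,76,81,84,87):
    t=np.radians(d);u=np.array([np.cos(t),np.sin(t)]);n=np.array([u[1],-u[0]])
    C=A+.046*u+(.005+.010*abs(u[1])+.0135*abs(u[0]))*n-P
    print(d,(C@xt/.25).round(3),(C@yt/.25).round(3))
```

```text
16 0.005 0.048
24 0.003 0.074
32 0.004 0.101
40 0.01 0.129
48 0.021 0.156
56 0.037 0.182
64 0.057 0.206
70 0.075 0.222
76 0.096 0.236
81 0.114 0.246
84 0.126 0.25
87 0.138 0.254
```

Request:
apply_moves(targets=[{"dx": 0,"dy": 0,"dz": 0.2,"spin": 0,"fingers": -1},{"dx": 0,"dy": 0,"dz": 0.35,"spin": 0,"fingers": -1},{"dx": 0,"dy": 0,"dz": 0.42,"spin": 0,"fingers": -1},{"dx": 0,"dy": 0,"dz": 0.47,"spin": 0,"fingers": -1},{"dx": 0,"dy": 0,"dz": 0.47,"spin": 0,"fingers": -1},{"dx": 0,"dy": 0,"dz": 0.47,"spin": 0,"fingers": -1}])

```text
time_s: 4.25
ee_pos: [0.6432, -0.0081, 0.1282]
ee_rot: [0.014, 1.0, 0.0, 0.001]
contact_force: [-0.3, 0.0, -0.2]
opening: 0.0004
grasp_force: 0.0
```

Request:
apply_moves(targets=[{"dx": 0,"dy": 0.03,"dz": 0,"spin": 0,"fingers": -1},{"dx": 0,"dy": 0.05,"dz": 0,"spin": 0,"fingers": -1},{"dx": 0,"dy": 0.075,"dz": 0,"spin": 0,"fingers": -1},{"dx": 0,"dy": 0.1,"dz": 0,"spin": 0,"fingers": -1},{"dx": 0.01,"dy": 0.13,"dz": 0,"spin": 0,"fingers": -1},{"dx": 0.02,"dy": 0.155,"dz": 0,"spin": 0,"fingers": -1},{"dx": 0.037,"dy": 0.18,"dz": 0,"spin": 0,"fingers": -1},{"dx": 0.057,"dy": 0.205,"dz": 0,"spin": 0,"fingers": -1},{"dx": 0.075,"dy": 0.222,"dz": 0,"spin": 0,"fingers": -1},{"dx": 0.095,"dy": 0.236,"dz": 0,"spin": 0,"fingers": -1},{"dx": 0.115,"dy": 0.246,"dz": 0,"spin": 0,"fingers": -1},{"dx": 0.125,"dy": 0.25,"dz": 0,"spin": 0,"fingers": -1},{"dx": 0.125,"dy": 0.25,"dz": 0,"spin": 0,"fingers": -1},{"dx": 0.125,"dy": 0.25,"dz": 0,"spin": 0,"fingers": -1}])

```text
time_s: 5.65
ee_pos: [0.6128, 0.0557, 0.1271]
ee_rot: [0.014, 1.0, 0.0, -0.0]
contact_force: [0.4, -0.6, 0.4]
opening: 0.0006
grasp_force: 0.0
```

Run:
```python
from h import *
s=r.snapshot("wrist"); save(s,"w3.png"); print(r.state()["ee_pos"])
for c,z in(("green",.096),("orange",.12)):
    b=blob(s,c)
    if b: print(c,b[0],b[1],onz(s,b[0],z)[:2])
```

```text
[0.61283094 0.05551933 0.12697667]
green [222.21133603 359.11497976] 1235 [0.59385896 0.09866149]
orange [232.86394404 231.06926895] 4432 [0.58999849 0.0352385 ]
```

View pics/w3.png

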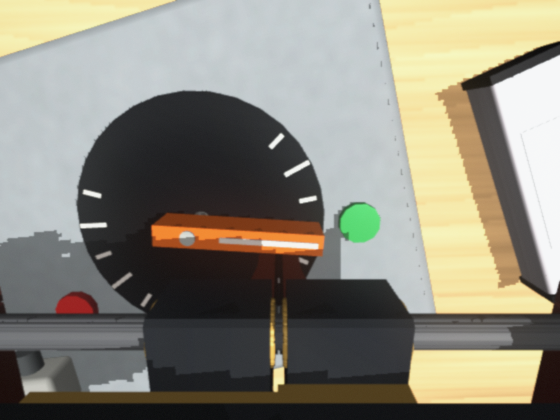

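The wrist view shows the arm nearly horizontal in the image: axis dot (239,187), tip about (246,322), green (222,359). I'll work out the remaining angle.

```bash
cat >> h.py <<'E'
def chk(s,a,t):
    a=onz(s,a,.12)[:2];t=onz(s,t,.12)[:2];g=onz(s,blob(s,"green")[0],.096)[:2]
    u=(t-a)/np.linalg.norm(t-a);d=g-a; print(a,t,g,"arm",np.degrees(np.arctan2(u[1],u[0])),"len",np.linalg.norm(t-a),"green",np.degrees(np.arctan2(d[1],d[0])),"y mm",1e3*(u[0]*d[1]-u[1]*d[0]))
E
python3 - <<'E'
from h import *
s=r.snapshot("wrist"); chk(s,(239,187),(246,322))
s=r.snapshot("top"); a=onz(s,(227.25,270.4),.09)[:2]; print(a,onz(s,blob(s,"green")[0],.096)[:2])
E
```

```text
[0.59237556 0.01496155] [0.59751026 0.07618643] [0.59385087 0.0986581 ] arm 85.20603780096684 len 0.061439815780807074 green 88.99016123701449 y mm 5.524613545003757Traceback (most recent call last):
  File "<stdin>", line 3, in <module>
TypeError: 'NoneType' object is not subscriptable
```

Request:
apply_moves(targets=[{"dx": 0.006,"dy": 0,"dz": 0,"spin": 0,"fingers": -1},{"dx": 0.012,"dy": 0,"dz": 0,"spin": 0,"fingers": -1},{"dx": 0.012,"dy": 0,"dz": 0,"spin": 0,"fingers": -1},{"dx": 0.012,"dy": 0,"dz": 0,"spin": 0,"fingers": -1},{"dx": -0.02,"dy": 0,"dz": 0,"spin": 0,"fingers": -1},{"dx": -0.08,"dy": 0,"dz": 0,"spin": 0,"fingers": -1},{"dx": -0.12,"dy": 0,"dz": 0,"spin": 0,"fingers": -1},{"dx": -0.12,"dy": 0,"dz": -0.15,"spin": 0,"fingers": -1},{"dx": -0.12,"dy": 0,"dz": -0.35,"spin": 0,"fingers": -1},{"dx": -0.12,"dy": 0,"dz": -0.35,"spin": 0,"fingers": -1},{"dx": -0.12,"dy": 0,"dz": -0.35,"spin": 0,"fingers": -1}])

```text
time_s: 6.9
ee_pos: [0.644, 0.0538, 0.2159]
ee_rot: [0.015, 1.0, 0.0, 0.001]
contact_force: [0.3, -0.3, 0.1]
opening: 0.0002
grasp_force: 0.0
```

Run:
```python
from h import *
s=r.snapshot("wrist"); save(s,"w4.png",(60,280,200,440),3); st=r.state(); print(st["ee_pos"],st["contact_force"])
for l in("pointer_axis","pointer_tip"): print(l,[(d["at"],d["score"]) for d in r.place_of(s,l)[:2]])
b=blob(s,"orange"); print(cv2.minAreaRect(np.argwhere(b[2])[:,::-1].astype(np.int32)),blob(s,"green")[0])
b=blob(s,"blue")
if b: print(b[0],b[1],onz(s,b[0],.105))
```

```text
[0.64308932 0.053905   0.21434011] [-0.96526624 -0.29700772 -0.93789991]
pointer_axis [([153.7, 223.1], 0.65)]
pointer_tip [([154.8, 308.2], 0.78)]
((247.0, 150.99998474121094), (103.99998474121094, 15.999998092651367), 0.0) [148.98529412 335.68627451]
[173.27148014  37.40938628] 1385 [ 0.60499034 -0.12185305  0.105     ]
```

View pics/w4.png

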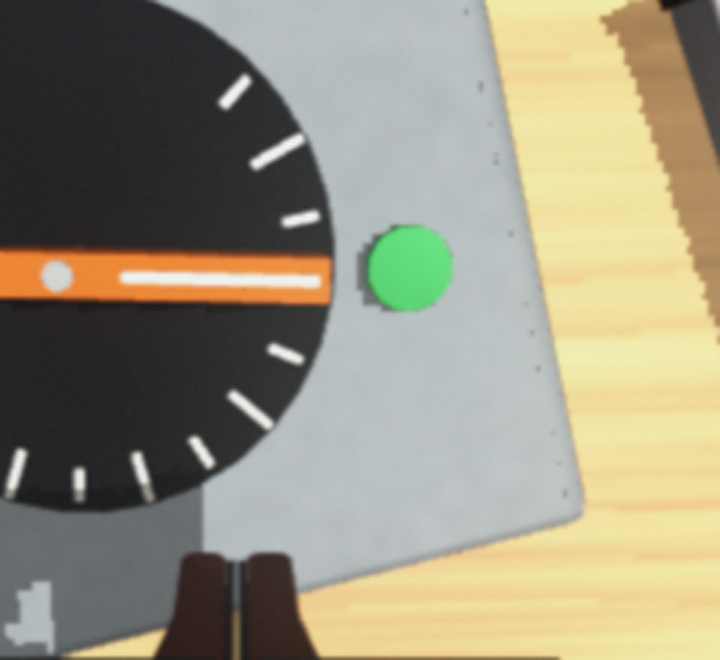

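The crop shows the axis dot at (151.5,219), the tip at (154,310.5) and green at (149,336), with the fingers clear of the arm.

Run:
```python
from h import *
s=r.snapshot("wrist"); chk(s,(151.5,218.9),(153.9,310.5))
```

```text
[0.58969329 0.01579367] [0.59305263 0.07744843] [0.59441782 0.09871544] arm 86.88125109367404 len 0.06174621470520922 green 86.73905991572383 y mm -0.206120833028965
```

Request:
apply_moves(targets=[{"dx": 0.13,"dy": -0.71,"dz": 0,"spin": 0,"fingers": -1},{"dx": 0.13,"dy": -0.71,"dz": 0,"spin": 0,"fingers": -1},{"dx": 0.13,"dy": -0.71,"dz": 0,"spin": 0,"fingers": -1},{"dx": 0.13,"dy": -0.71,"dz": 0,"spin": 0,"fingers": -1},{"dx": 0.13,"dy": -0.71,"dz": 0,"spin": 0,"fingers": -1},{"dx": 0.13,"dy": -0.71,"dz": 0,"spin": 0,"fingers": -1},{"dx": 0.13,"dy": -0.71,"dz": 0,"spin": 0,"fingers": -1}])

```text
time_s: 7.8
ee_pos: [0.6057, -0.1207, 0.2138]
ee_rot: [0.014, 1.0, 0.0, -0.001]
contact_force: [0.4, -0.9, 0.3]
opening: 0.0005
grasp_force: 0.0
```

The pointer is on green (offset about 0 mm). Next I descend on the button.

Request:
apply_moves(targets=[{"dx": 0,"dy": -0.004,"dz": 0.18,"spin": 0,"fingers": -1},{"dx": 0,"dy": -0.004,"dz": 0.26,"spin": 0,"fingers": -1},{"dx": 0,"dy": -0.004,"dz": 0.29,"spin": 0,"fingers": -1},{"dx": 0,"dy": -0.004,"dz": 0.31,"spin": 0,"fingers": -1},{"dx": 0,"dy": -0.004,"dz": 0.31,"spin": 0,"fingers": -1},{"dx": 0,"dy": -0.004,"dz": 0.31,"spin": 0,"fingers": -1}])

```text
time_s: 8.4
ee_pos: [0.6064, -0.1233, 0.1382]
ee_rot: [0.014, 1.0, -0.0, 0.001]
contact_force: [0.0, 0.1, 0.2]
opening: 0.0005
grasp_force: 0.0
```

Request:
apply_moves(targets=[{"dx": 0,"dy": 0,"dz": 0.01,"spin": 0,"fingers": -1},{"dx": 0,"dy": 0,"dz": 0.016,"spin": 0,"fingers": -1},{"dx": 0,"dy": 0,"dz": 0.016,"spin": 0,"fingers": -1},{"dx": 0,"dy": 0,"dz": 0.016,"spin": 0,"fingers": -1}])

```text
time_s: 8.8
ee_pos: [0.6061, -0.1235, 0.1336]
ee_rot: [0.015, 1.0, 0.0, 0.001]
contact_force: [0.0, 0.2, 2.0]
opening: 0.0006
grasp_force: 0.9
```

Request:
apply_moves(targets=[{"dx": 0,"dy": 0,"dz": 0.006,"spin": 0,"fingers": -1},{"dx": 0,"dy": 0,"dz": 0.012,"spin": 0,"fingers": -1},{"dx": 0,"dy": 0,"dz": 0.012,"spin": 0,"fingers": -1},{"dx": 0,"dy": 0,"dz": 0.012,"spin": 0,"fingers": -1}])

```text
time_s: 9.2
ee_pos: [0.6061, -0.1235, 0.1304]
ee_rot: [0.015, 1.0, -0.0, 0.001]
contact_force: [2.4, 0.3, 3.8]
opening: 0.0006
grasp_force: 1.8
```

Request:
apply_moves(targets=[{"dx": 0,"dy": 0,"dz": 0.006,"spin": 0,"fingers": -1},{"dx": 0,"dy": 0,"dz": 0.01,"spin": 0,"fingers": -1},{"dx": 0,"dy": 0,"dz": 0.01,"spin": 0,"fingers": -1},{"dx": 0,"dy": 0,"dz": 0.01,"spin": 0,"fingers": -1}])

```text
time_s: 9.6
ee_pos: [0.606, -0.1235, 0.1284]
ee_rot: [0.015, 1.0, 0.0, 0.001]
contact_force: [0.4, 0.8, 8.5]
opening: 0.0003
grasp_force: 4.4
```

Request:
apply_moves(targets=[{"dx": 0,"dy": 0,"dz": 0.006,"spin": 0,"fingers": -1},{"dx": 0,"dy": 0,"dz": 0.006,"spin": 0,"fingers": -1},{"dx": 0,"dy": 0,"dz": 0.006,"spin": 0,"fingers": -1}])

```text
time_s: 9.9
ee_pos: [0.6061, -0.1235, 0.1281]
ee_rot: [0.015, 1.0, 0.0, 0.001]
contact_force: [-2.1, 1.4, 18.5]
opening: 0.0006
grasp_force: 9.4
```

Request:
apply_moves(targets=[{"dx": 0,"dy": 0,"dz": -0.02,"spin": 0,"fingers": -1},{"dx": 0,"dy": 0,"dz": -0.06,"spin": 0,"fingers": -1},{"dx": 0,"dy": 0,"dz": -0.2,"spin": 0,"fingers": -1},{"dx": 0,"dy": 0,"dz": -0.35,"spin": 0,"fingers": -1},{"dx": 0,"dy": 0,"dz": -0.45,"spin": 0,"fingers": -1},{"dx": 0,"dy": 0,"dz": -0.45,"spin": 0,"fingers": -1},{"dx": 0,"dy": 0,"dz": -0.45,"spin": 0,"fingers": -1}])

```text
time_s: 10.6
ee_pos: [0.6049, -0.1234, 0.2383]
ee_rot: [0.015, 1.0, 0.0, -0.001]
contact_force: [-0.5, -0.3, 0.3]
opening: 0.0005
grasp_force: 0.0
```

Run:
```python
from h import *
s=r.snapshot("wrist"); save(s,"w5.png"); st=r.state(); print(st["ee_pos"],st["contact_force"])
```

```text
[ 0.60454368 -0.12322832  0.23745455] [-0.63733674 -0.83906534 -0.6733328 ]
```

View pics/w5.png

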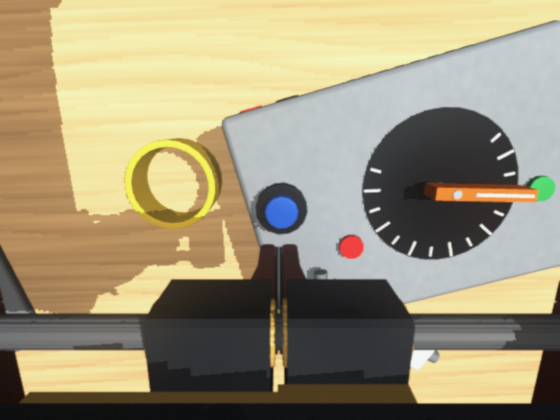

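The wrist view shows the pointer still on green (193,457 to 195,537, with green at 188,542) and the button up at (211,281). The press hit a hard stop after about 6 mm (18 N). The hand is clear of everything.

```bash
python3 -c "
from cell import r
print(r.hand_in())"
```

```text
the job is handed in; nothing more can be done
None
```

I handed the job in with the pointer on the green marker (about 0 mm off, pushed the way round that avoids red) and the blue button pressed to its stop and back up. I didn't push or press the plug, driver, tape or bottle, but took no final position check of them, and the hand-in returned no verdict.

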